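Zero the kitchen scale and show the cook what goes into the bowl

ROBOT

A 6-joint arm with a two-finger parallel gripper is mounted at the origin on a cart in front of the work surface, level with it; the furniture and walls round the work are solid. World frame = base frame: x ahead of the robot, y to its left, z up, the work surface at z = 0. Lengths are in m, angles in rad, forces in N, time in s.
With the tool pointing down it reaches from about 0.4 to 0.825 m from the base axis. Payload 7 kg.
Tool frame: the origin (TCP) lies between the finger pads; the fingertips stand 8 mm ahead of it and the grasp point (between the pads) lies 11 mm behind it (arm.finger_overhang is the distance from the TCP to the fingertips, in m); z points along the fingers, y is the line along which they close (so a half turn about z gives the same grasp; the last joint's range is limited). The gripper opens to 88 mm and grips with 3 to 60 N. Pads are 19 mm wide; open, the fingers measure 130 mm over their backs; the gripper's body (78 mm by 193 mm) begins 47 mm behind the grasp point.
Start: joints at [-0.941, 0.359, 0.012, 0, -1.224, -0.288], TCP at [0.226, -0.636, 0.235] pointing down, gripper open.
Joint ranges: [-3.07, 3.07], [-1.43, 2.12], [-1.02, 1.25], [-3.03, 1.67], [-3.05, -0], [-3.03, 3.03]. Speed limits (rad/s): [2.39, 2.39, 3.01, 3.14, 3.14, 3.14].

INTERFACE

Orientations are given as [roll, pitch, yaw] about the fixed x, y, z axes, in that order (R = Rz(yaw) Ry(pitch) Rx(roll)).
In Python, from station import arm gives the robot as it stands.
- The arm moves only by the tool move_arm, never from a script. Its argument "rows" is text: rows parted by semicolons, each of 7 numbers parted by spaces: the turn, a rotation vector about the tool's x, y, z in degrees, then the shift along the tool's x, y, z in m, then the finger opening in m, from 0 to 0.0876. A call has 1 to 8 rows; each row shifts and turns the commanded pose from where the row before left it, along the tool's axes as they then stand; what a row does not reach is not made up. A row lasts 1/8 s, in which the tool goes at most 62.5 mm and 10.7 degrees, less where a joint would pass 70% of its speed; a pose out of reach is approached as far as the arm can. A call is refused whole if a number of a shift passes 0.0625 or a number of a turn 10.7, either way. A call with a gripper value outside its range is refused whole. The fingers move at their own pace and stop on an object; "squeeze" is the grip in N (left out, the last holds). Time passes only in rows, so rows that do not move let the fingers close. It gives the time, the measured TCP pose, the force, the opening and the grip force at its end, in the units of the state.
- arm.get_state(): the state, without advancing time (a new reading comes with each control period).
- arm.grab_frame(name): name is "side" or "top" or "wrist"; returns (picture, depth): 420x560x3 uint8, blue, green, red; 420x560 float32, m along the optical axis (not along the pixel's ray), 0 where there is no reading.
- arm.camera_model(name): a dict with "mtx" (3x3 intrinsics, pixels), "camera_from_world" (4x4, takes a point from world to camera coordinates); the wrist camera has in their place "mount" (4x4, takes a point from camera to tool coordinates, whose origin is the TCP and whose axes are the flange's). Camera axes: x right, y down, z forward; pixel columns grow to the right and rows downward; lengths in m; the calibration is good to about 2 mm. A picture is of the moment at which its call begins: read the wrist's pose just before it. camera_model takes no time and is no camera call.
- arm.job_done(): hands the job in; it is judged then, once.
The state is a dict: "t": time; "q": joint angles; "qd": joint speeds; "joint_efforts": joint torques, N m; "eef_pos": TCP position; "ee_rot": TCP orientation; "force": force on the tool from outside, world axes, zero at the start; "moment": the same for the moment, N m; "width": finger opening in m; "gripper_force": force on a finger pad.
Only numpy, scipy, OpenCV 4.12 (cv2) and the standard library are available. Lean on these libraries where they do the work, as an engineer would, in place of code of your own. Each camera call takes 0.05 s, during which the arm holds its last target. There are 200 camera calls.

TASK

The cook is ready to weigh the next ingredient and needs to be shown it: press the tare key of the kitchen scale right down (the wide key at the right of the display, seen from the display side) and let it up again, then point at the short canister, the fingertips a few centimetres straight above its lid knob, and stay there for two full seconds. Then show where it goes: move over to point down at the middle of the bowl on the scale, the fingertips a few centimetres above its rim, and finish while still pointing there. Leave the small round power key alone, and do not touch, lift or shift the bowl (that would spoil the zero), the canisters or the jar.

Things in the scene. Friction and masses are not known exactly. Their poses are not given: they have to be found in the camera images.
- scale: flat black kitchen scale, 200 (its x) by 150 (its y) mm, standing firmly; origin under its centre on the worktop, z up; its display and two keys lie along its -x (front) edge, at x = -71 mm; the housing there is 20 mm high, the steel weighing plate behind it (138 by 142 mm, centre at x = +27 mm) is 24 mm high. Turned up to about 0.35 rad from facing the robot
- tare_key (a point): centre of the top face of the tare key when up, 26 mm above the worktop: an oblong metal key, 24 (scale x) by 32 (scale y) mm, 71 mm in front of the scale's centre and 52 mm to the right (scale -y); z up. Fixed to the scale: does not follow the key down
- tare (a joint): travel of the tare key: 0 up, 0.004 m fully down (a stop); a spring of about 0.5 N at the top and 4 N at the stop lifts it again
- power_key (a point): centre of the top of the small round power key (16 mm across, 26 mm above the worktop) at the left of the display, 104 mm from the tare key; to be left alone
- power (a joint): travel of the power key, 0 up, 0.004 m down; to be left alone
- short_canister: short white lidded canister, 87 mm across and 115 mm high over its lid knob, loose, stands in one of three places in a row to the left of the scale, neighbours at least 125 mm off centre to centre; origin in the centre of its underside, z up
- short_knob (a point): top of the short canister's lid knob (20 mm across), on its axis, 115 mm above the worktop, z up
- tall_canister: tall grey canister with a wooden lid, 102 mm across, 150 mm high over its knob, loose; origin in the centre of its underside; leave alone
- jar: screw-top glass jar with a flat lid, 96 mm across, 158 mm high, loose; origin in the centre of its underside; leave alone
- bowl: small white bowl, 124 mm across the rim, 50 mm high, loose on the scale's weighing plate, its rim 74 mm above the worktop; origin in the centre of its underside
- bowl_rim (a point): centre of the bowl's mouth at rim height, 74 mm above the worktop, z up

How it is judged:
On the way, in this order (a step that is already met when the one before it is completed fails the run):
1. the tare key is pressed right down (value of joint tare above 0.003 m), for 0.05 s.
2. with the key up again, the fingertips point at the short canister from straight above its knob, without contact, for two seconds (value of joint tare below 0.0012 m and horizontal distance between the grasp point and short_knob below 0.03 m and z of the grasp point in the frame of short_knob between 0.022 and 0.09 m), for 1.6 s.
At the end, for the whole second after the job is handed in: the grasp point stays over the bowl within 30 mm of its middle, the fingertips from just inside the rim to about 70 mm above it, touching nothing; both keys are up; canisters, jar and bowl stand upright within 10 mm of where they were (horizontal distance between the grasp point and bowl_rim below 0.03 m and z of the grasp point in the frame of bowl_rim between 0.005 and 0.09 m and value of joint each of tare, power below 0.0012 m and distance of each of short_canister, tall_canister, jar, bowl from where it was at the start of the episode below 0.01 m and angle between each of short_canister, tall_canister, jar, bowl's own z axis and vertical below 0.1 rad and linear speed of each of short_canister, tall_canister, jar, bowl below 0.02 m/s).
It fails at once if the bowl is touched (contact force between any of the fingers, the arm and bowl above 0.3 N).
It fails at once if a canister or the jar is touched (contact force between any of the fingers, the arm and short_canister above 0.3 N or contact force between any of the fingers, the arm and tall_canister above 0.3 N or contact force between any of the fingers, the arm and jar above 0.3 N).
It fails at once if the bowl, a canister or the jar is shifted or lifted (distance of any of short_canister, tall_canister, jar, bowl from where it was at the start of the episode above 0.012 m).
It fails at once if the power key is pressed (value of joint power above 0.0015 m).
It also fails if it takes over 45 s, if anything falls off the work surface, if the arm or the gripper's body presses on something with over 40 N, if the wrist force passes 120 N, or if a joint passes its speed limit or range.

## Working session

There is one attempt and no reset: what is moved stays moved. The work goes in short steps, Python scripts to look and compute and a tool call to move; the robot and the scene stay as the last step left them, time stands still between calls to the robot, and variables do not carry over. Pictures are saved under pics/ and viewed, at most 10 in all, crops included, and the job is handed in when it is done.

Besides the shell and the picture viewer there is one more tool, called after "Call:" as name(argument=value, ...) on one line, values as JSON. move_arm: Moves the arm, as the interface text tells. Its arguments: {"type":"object","properties":{"rows":{"type":"string"},"squeeze":{"type":"number"}},"required":["rows"]}

```bash
mkdir -p pics; cat > h.py <<'E'
import numpy as np, cv2
from station import arm
from scipy.spatial.transform import Rotation as R
def cloud(n):
    s=arm.get_state(); im,d=arm.grab_frame(n); m=arm.camera_model(n); K=np.array(m["mtx"])
    if n=="wrist":
        T=np.eye(4);T[:3,:3]=R.from_euler('xyz',s["ee_rot"]).as_matrix();T[:3,3]=s["eef_pos"]; T=T@np.array(m["mount"])
    else: T=np.linalg.inv(np.array(m["camera_from_world"]))
    v,u=np.mgrid[:420,:560]
    P=np.stack([(u-K[0,2])/K[0,0]*d,(v-K[1,2])/K[1,1]*d,d],-1)@T[:3,:3].T+T[:3,3]
    P[d==0]=np.nan
    return im,P
E
python3 - <<'E'
from h import *
s=arm.get_state();print(s["t"],s["eef_pos"],s["ee_rot"],s["q"],arm.finger_overhang)
for n in("top","side"):
    im,P=cloud(n);cv2.imwrite(f"pics/{n}.png",im);np.save(n+".npy",P)
    print(arm.camera_model(n))
E
```

```text
0.0 [ 0.22608029 -0.63549826  0.23361243] [ 3.13991703e+00 -1.41070043e-04 -2.79986646e+00] [-9.40869887e-01  3.59391346e-01  1.10470815e-02 -3.62577976e-04
 -1.22409869e+00 -2.88076884e-01] 0.008
{'mtx': array([[418.91540501,   0.        , 276.64452398],
       [  0.        , 418.91540501, 212.77061956],
       [  0.        ,   0.        ,   1.        ]]), 'camera_from_world': array([[ 0.00988027, -0.99994563,  0.00333511,  0.01049041],
       [-0.99842485, -0.01004935, -0.05519812,  0.43549775],
       [ 0.05522864, -0.00278448, -0.99846985,  1.04576432],
       [ 0.        ,  0.        ,  0.        ,  1.        ]])}
{'mtx': array([[486.32075188,   0.        , 275.3554279 ],
       [  0.        , 486.32075188, 202.88470954],
       [  0.        ,   0.        ,   1.        ]]), 'camera_from_world': array([[ 0.66991889, -0.74211196,  0.02187503, -0.28592521],
       [-0.37697878, -0.36539377, -0.85110187,  0.25062993],
       [ 0.63960588,  0.5619228 , -0.52454465,  1.09939466],
       [ 0.        ,  0.        ,  0.        ,  1.        ]])}
```

View pics/top.png

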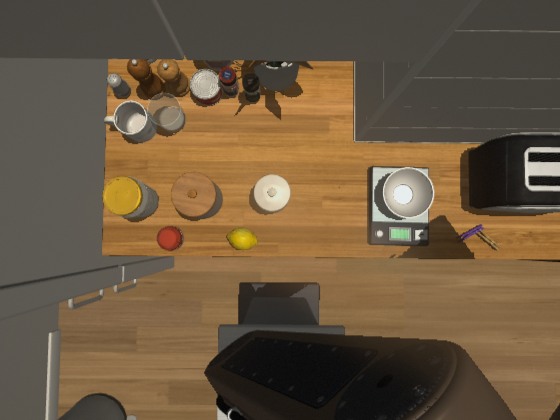

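View pics/side.png

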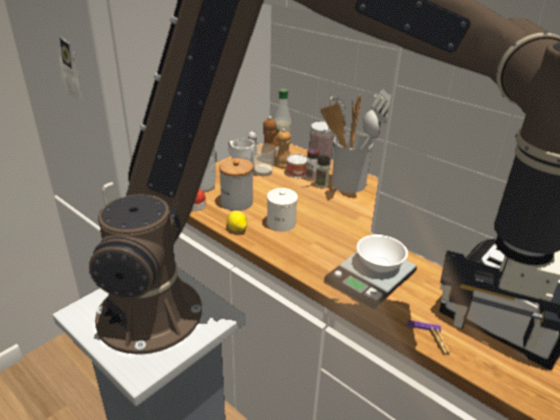

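Top view: power key (379,233), display (400,234), tare key (420,234), bowl (408,193), short canister knob (272,192), tall canister (193,194), jar (125,197), toaster right of (470,170).

```bash
python3 - <<'E'
from h import *
P=np.load("top.npy");im=cv2.imread("pics/top.png");np.set_printoptions(precision=4,suppress=True)
for n,u,v in [("pow",379,233),("disp",400,234),("tare",420,234),("bowl",408,193),("knob",272,192),("toaster",500,170),("hood",420,20),("tall",193,190)]:
    print(n,np.nanmedian(P[v-1:v+2,u-1:u+2].reshape(-1,3),0))
def sub(u0,u1,v0,v1): return P[v0:v1,u0:u1].reshape(-1,3)
def circ(Q,n):
    c,r=cv2.minEnclosingCircle(Q[:,:2].astype(np.float32)); print(n,c,r,len(Q),Q[:,2].mean())
Q=sub(250,295,170,215); circ(Q[(Q[:,2]>.08)],"can"); circ(Q[Q[:,2]>.106],"knob")
Q=sub(370,445,160,225); circ(Q[Q[:,2]>.062],"bowl")
Q=sub(360,440,160,250); Q=Q[(Q[:,2]>.013)&(Q[:,2]<.03)];
r=cv2.minAreaRect(Q[:,:2].astype(np.float32));print(r)
c=cv2.resize(im[150:260,350:510],None,fx=5,fy=5,interpolation=cv2.INTER_CUBIC);cv2.imwrite("pics/crop.png",c)
E
```

```text
pow [ 0.3868 -0.2399  0.0249]
disp [ 0.3848 -0.2943  0.0213]
tare [ 0.3853 -0.343   0.0245]
bowl [ 0.4868 -0.3116  0.0285]
knob [0.4772 0.0262 0.113 ]
toaster [ 0.5299 -0.4869  0.1342]
hood [ 0.5903 -0.1224  0.6686]
tall [0.4766 0.2011 0.1456]
can (0.47935712337493896, 0.02733088843524456) 0.04349852725863457 1069 0.09899305389943312
knob (0.47900426387786865, 0.02541673555970192) 0.010801039636135101 52 0.11150023352620535
bowl (0.4847257435321808, -0.2981905937194824) 0.06179976835846901 527 0.07046170680257122
((0.4573853313922882, -0.2925117015838623), (0.14980261027812958, 0.19991758465766907), 89.33476257324219)
```

View pics/crop.png

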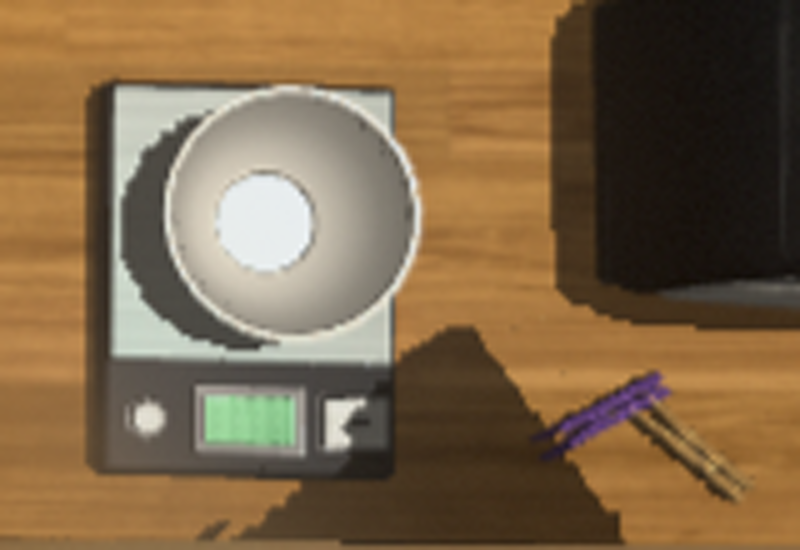

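Scale yaw ≈ 0 (rect 150×200, matches); tare ≈ (0.386, -0.345), bowl ≈ (0.485, -0.298), knob ≈ (0.479, 0.026). Close fingers, align yaw to π, and move over the key.

Call:
move_arm(rows="0 0 9.8 0 0 0 0; 0 0 9.8 0 0 0 0; 0 0 0 0 0.04 0 0; 0 0 0 0 0.04 0 0; 0 0 0 0 0.04 0 0; 0 0 0 0 0.04 0 0; 0 0 0 0 0.04 0 0; 0 0 0 0 0.04 0 0", squeeze=10)

```text
t: 1.1
eef_pos: [0.226, -0.3946, 0.2342]
ee_rot: [3.141, -0.0, 3.141]
force: [1.3, 0.0, 0.4]
width: 0.0133
gripper_force: 0.0
```

Call:
move_arm(rows="0 0 0 -0.03 0.02 0 0; 0 0 0 -0.03 0.02 0 0; 0 0 0 -0.03 0.01 0 0; 0 0 0 -0.02 0 0 0; 0 0 0 0 0 0 0; 0 0 0 0 0 0 0")

```text
t: 1.85
eef_pos: [0.3357, -0.3461, 0.2342]
ee_rot: [3.141, -0.001, 3.141]
force: [0.1, -0.4, -0.3]
width: 0.0004
gripper_force: 0.0
```

```bash
python3 - <<'E'
from h import *
np.set_printoptions(precision=4,suppress=True)
s=arm.get_state();print(s["t"],s["eef_pos"],s["ee_rot"],s["q"],s["width"],s["force"])
im,P=cloud("wrist");cv2.imwrite("pics/w1.png",im);np.save("w1.npy",P)
E
```

```text
1.85 [ 0.3357 -0.3461  0.2342] [ 3.1411 -0.001   3.1409] [-0.3917  0.0375 -0.3984 -0.0001 -1.136  -1.1798] 0.0003524846710539729 [ 0.0701 -0.3961 -0.282 ]
```

View pics/w1.png

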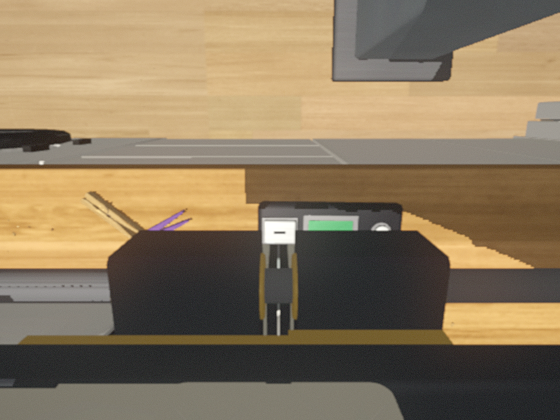

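The wrist view shows the tare key around (280,231), with display (330,226) and power key (382,229), and fingers closed.

```bash
python3 - <<'E'
from h import *
np.set_printoptions(precision=4,suppress=True)
P=np.load("w1.npy");im=cv2.imread("pics/w1.png")
Q=P[195:245,255:310];m=(Q[...,2]>.0232)&(Q[...,2]<.032)&(im[195:245,255:310].min(-1)>110)
q=Q[m];print(len(q),q.min(0),q.max(0),(q.min(0)+q.max(0))/2)
print(P[231,280],P[229,382],P[226,330])
E
```

```text
717 [ 0.3728 -0.3595  0.0233] [ 0.3996 -0.3124  0.0297] [ 0.3862 -0.3359  0.0265]
[ 0.3857 -0.342   0.0263] [ 0.3834 -0.239   0.0273] [ 0.3815 -0.291   0.0229]
```

Call:
move_arm(rows="0 0 0 -0.025 0.002 0 0; 0 0 0 -0.025 0 0 0; 0 0 0 0 0 0.04 0; 0 0 0 0 0 0.04 0; 0 0 0 0 0 0.04 0; 0 0 0 0 0 0.04 0; 0 0 0 0 0 0.026 0; 0 0 0 0 0 0 0")

```text
t: 2.9
eef_pos: [0.3858, -0.3435, 0.0465]
ee_rot: [3.14, -0.004, 3.141]
force: [1.1, 0.3, 1.3]
width: 0.0003
gripper_force: 0.0
```

Call:
move_arm(rows="0 0 0 0 0 0.006 0; 0 0 0 0 0 0.004 0; 0 0 0 0 0 0.003 0; 0 0 0 0 0 0.002 0; 0 0 0 0 0 0.002 0; 0 0 0 0 0 0 0; 0 0 0 0 0 0 0")

```text
t: 3.78
eef_pos: [0.3865, -0.3441, 0.0318]
ee_rot: [-3.141, 0.001, 3.141]
force: [-0.6, 1.0, 2.2]
width: 0.0002
gripper_force: 1.4
```

Call:
move_arm(rows="0 0 0 0 0 0.001 0; 0 0 0 0 0 0.001 0; 0 0 0 0 0 0 0; 0 0 0 0 0 0 0")

```text
t: 4.28
eef_pos: [0.3866, -0.3441, 0.0301]
ee_rot: [-3.141, 0.0, -3.142]
force: [0.4, 2.2, 9.6]
width: 0.0009
gripper_force: 4.6
```

Call:
move_arm(rows="0 0 0 0 0 0.001 0; 0 0 0 0 0 0 0; 0 0 0 0 0 0 0")

```text
t: 4.65
eef_pos: [0.3866, -0.3441, 0.0298]
ee_rot: [-3.141, 0.001, -3.141]
force: [-4.2, 5.6, 16.5]
width: 0.0005
gripper_force: 8.6
```

Bottomed out (16 N at tip height 22 mm). Lift.

Call:
move_arm(rows="0 0 0 0 0 -0.01 0; 0 0 0 0 0 -0.03 0; 0 0 0 0 0 -0.04 0; 0 0 0 0 0 -0.04 0; 0 0 0 0 0 -0.04 0; 0 0 0 0 0 -0.04 0; 0 0 0 0 0 0 0")

```text
t: 5.52
eef_pos: [0.3876, -0.3447, 0.2317]
ee_rot: [-3.139, 0.005, 3.141]
force: [0.4, 0.1, 0.1]
width: 0.0003
gripper_force: 0.0
```

Call:
move_arm(rows="0 0 0 -0.013 0.046 0 0; 0 0 0 -0.013 0.046 0 0; 0 0 0 -0.013 0.046 0 0; 0 0 0 -0.013 0.046 0 0; 0 0 0 -0.013 0.046 0 0; 0 0 0 -0.013 0.046 0 0; 0 0 0 -0.013 0.046 0 0; 0 0 0 0 0.046 0 0")

```text
t: 6.52
eef_pos: [0.4772, 0.0255, 0.2274]
ee_rot: [-3.141, -0.002, 3.141]
force: [1.2, 0.5, 0.2]
width: 0.0005
gripper_force: 0.0
```

Call:
move_arm(rows="0 0 0 0 0 0 0; 0 0 0 0 0 0 0")

```text
t: 6.78
eef_pos: [0.4768, 0.0239, 0.2277]
ee_rot: [-3.141, -0.002, -3.141]
force: [0.1, -0.1, 0.1]
width: 0.0004
gripper_force: 0.0
```

```bash
python3 - <<'E'
from h import *
np.set_printoptions(precision=4,suppress=True)
s=arm.get_state();print(s["t"],s["eef_pos"],s["ee_rot"])
im,P=cloud("wrist");im2,P2=cloud("top");cv2.imwrite("pics/w2.png",np.hstack([im[:, ::2],im2[:,::2]]) if 0 else im)
for u,v in [(379,233),(400,234),(420,234)]: print(np.nanmedian(P2[v-1:v+2,u-1:u+2].reshape(-1,3),0))
cv2.imwrite("pics/t2.png",im2)
E
```

```text
6.775 [0.4768 0.0239 0.2277] [-3.141  -0.0016 -3.1411]
[ 0.3868 -0.2398  0.0263]
[ 0.3848 -0.2934  0.0223]
[ 0.3853 -0.3431  0.0264]
```

View pics/t2.png

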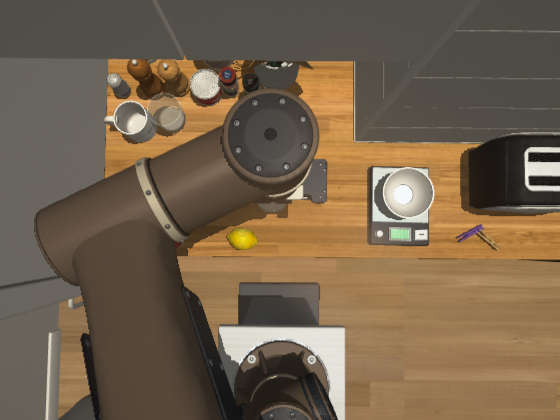

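The key reads up again (z 26 mm) and the bowl is unmoved at (408,193). Descend over the knob (TCP within 3 mm) and hold.

Call:
move_arm(rows="0 0 0 -0.002 0.002 0.02 0; 0 0 0 0 0 0.025 0; 0 0 0 0 0 0.02 0; 0 0 0 0 0 0 0; 0 0 0 0 0 0 0; 0 0 0 0 0 0 0; 0 0 0 0 0 0 0; 0 0 0 0 0 0 0")

```text
t: 7.88
eef_pos: [0.4796, 0.0261, 0.1639]
ee_rot: [3.141, 0.001, 3.141]
force: [-0.8, -0.7, -0.0]
width: 0.0006
gripper_force: 0.0
```

Call:
move_arm(rows="0 0 0 0 0 0 0; 0 0 0 0 0 0 0; 0 0 0 0 0 0 0; 0 0 0 0 0 0 0; 0 0 0 0 0 0 0; 0 0 0 0 0 0 0; 0 0 0 0 0 0 0; 0 0 0 0 0 0 0")

```text
t: 8.88
eef_pos: [0.4794, 0.026, 0.1636]
ee_rot: [-3.142, -0.0, 3.141]
force: [-0.9, -0.8, -1.0]
width: 0.0004
gripper_force: 0.0
```

Call:
move_arm(rows="0 0 0 0 0 0 0; 0 0 0 0 0 0 0; 0 0 0 0 0 0 0; 0 0 0 0 0 0 0; 0 0 0 0 0 0 0; 0 0 0 0 0 0 0; 0 0 0 0 0 0 0; 0 0 0 0 0 0 0")

```text
t: 9.88
eef_pos: [0.4794, 0.026, 0.1636]
ee_rot: [-3.142, 0.0, 3.141]
force: [-0.2, 0.1, 0.2]
width: 0.0002
gripper_force: 0.0
```

Call:
move_arm(rows="0 0 0 0 0 -0.035 0; 0 0 0 0 0 -0.035 0; 0 0 0 0 -0.04 0 0; 0 0 0 0 -0.04 0 0; 0 0 0 0 -0.04 0 0; 0 0 0 0 -0.04 0 0; 0 0 0 0 -0.04 0 0; 0 0 0 0 -0.04 0 0")

```text
t: 10.88
eef_pos: [0.4792, -0.2153, 0.2336]
ee_rot: [-3.142, 0.0, 3.141]
force: [0.2, -0.5, -0.1]
width: 0.0007
gripper_force: 0.0
```

Call:
move_arm(rows="0 0 0 -0.003 -0.04 0 0; 0 0 0 -0.003 -0.04 0 0; 0 0 0 0 0 0 0; 0 0 0 0 0 0 0")

```text
t: 11.38
eef_pos: [0.485, -0.2939, 0.2333]
ee_rot: [3.141, -0.001, 3.141]
force: [-0.2, 1.1, 0.1]
width: 0.0003
gripper_force: 0.0
```

Call:
move_arm(rows="0 0 0 0 -0.004 0.03 0; 0 0 0 0 0 0.03 0; 0 0 0 0 0 0.03 0; 0 0 0 0 0 0.025 0; 0 0 0 0 0 0 0; 0 0 0 0 0 0 0; 0 0 0 0 0 0 0; 0 0 0 0 0 0 0")

```text
t: 12.38
eef_pos: [0.4858, -0.2981, 0.1195]
ee_rot: [-3.141, 0.002, 3.141]
force: [0.2, -0.5, 0.5]
width: 0.0002
gripper_force: 0.0
```

```bash
python3 - <<'E'
from h import *
s=arm.get_state();print(s["t"],s["eef_pos"],s["qd"].max())
im,P=cloud("side");cv2.imwrite("pics/s3.png",im)
E
```

```text
12.375 [ 0.48577405 -0.29806851  0.11950148] 0.005388705141942228
```

View pics/s3.png

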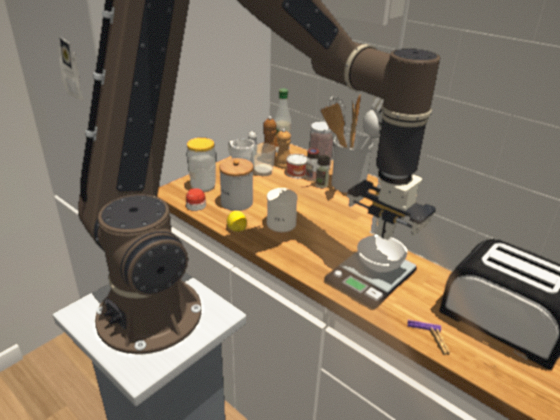

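The fingertips point at the bowl's middle at (383,240), and the canisters, jar and bowl stand as before. I'm handing the job in.

```bash
python3 -c "
from station import arm
print(arm.job_done())"
```

```text
the job is handed in; nothing more can be done
None
```

I pressed the tare key down to its stop and released it, pointed at the short canister for over two seconds, and handed the job in with the arm still pointing at the middle of the bowl; the hand-in gave no verdict.

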